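# Shut a bench valve with the hex driver

## Task

Shut the small vacuum valve that stands on the bench. Take the hex driver from its wooden stand, feel, without leaning on it, for the drive socket down inside the valve's bonnet until the driver drops home in it, then turn it clockwise, a quarter turn at a grasp, until the valve comes up firm against its seat and its red pin is flush; stop there and do not force it. Then draw the driver out and stand it upright in its stand again, leaving the other things on the bench where they are.

Things in the scene. Friction and masses are not known exactly. Their poses are not given: they have to be found in the camera images.
- valve: Silver right-angle vacuum valve bolted to an aluminium plate 104 x 92 x 10 mm; fixed, upright. Origin under the middle of the plate, z up; its capped side port points along its -y. The round bonnet collar on top (59 mm across) rises to 74 mm above the bench and is open above: a bore 38 mm across, coaxial with the origin. 
- bore (a point): Centre of the bore at the rim of the bonnet collar, 74 mm above the bench. Down in the bore sits a brass drive nut, 27 mm across, with a hexagonal socket in its top.
- nut_level (a point): Point on the bore's axis at the height of the nut's flat face: 60 mm above the bench, 14 mm below the rim. The nut floats: its axis stands up to 2 mm off the bore's axis along the valve's x and likewise along its y, and stays there unless pushed sideways with some 14 N. This offset and the way the socket's flats point differ each time and are not measured: feel for them.
- nut_sink (a joint): How far the drive nut is pressed down, in m, 0 when left alone. It rides on a wave spring above the stem's thin metal bellows: it yields from 3 N on, 8 N per mm, so 3 mm is 27 N. Leaning on the driver until it sinks 3 mm or more crushes the bellows: keep the push well under 25 N.
- socket_floor (a point): Point on the bore's axis at the height of the socket's floor, 42 mm above the bench. Socket: 18 mm across flats, 18 mm deep, with a 1.2 mm chamfer round its mouth. Clockwise from above closes the valve: 0.06 N m of drag, then a dead stop 2.2 to 3.2 rad from the start. Forcing it is over about 0.45 N m there (160 N summed over all contacts of driver and valve).
- stem_pin (a joint): Red position pin, 4 mm thick, in the rim of the bonnet on the valve's -x side. Value: height of its top over the rim in m. It sinks 1.6 mm for each rad the nut is turned clockwise and reads 0 (flush) when the valve is shut (it dips with the nut while that is pressed down).
- hex_driver: Hex driver, 0.13 kg, tip down in the stand. Origin at the middle of its tip, z up. Steel hexagon 17 mm across flats (two flats face its x) from the tip to 36 mm, tapered to 15 mm over the first 1.2 mm; teal handle 28 mm square (40 over the corners), flats facing its x and y, from 39 to 85 mm; black cap to 88 mm. Grasp across two flats from above; let go, it stays standing in socket or stand.
- stand: Wooden tool block 60 x 100 x 36 mm, fixed, origin under its middle, with the driver's hole in the middle and two short spare hex bits (10 mm proud) 33 mm to either side of it along its y. Overhead: a white hose and pipe cross over the front of the bench, 0.29 to 0.43 m ahead of the base, 0.56 m up and higher; a forearm can meet them, so keep the wrist low and reach under.
- stand_hole (a point): Mouth of the driver's hole, on the stand's top, 36 mm above the bench. The hole is round, 22.5 mm across with a 3 mm chamfer, 28 mm deep: the driver's tip rests 8 mm above the bench, with the driver turned any way.
- leak_standard: Small white bottle with a green cap, 36 mm across, 100 mm tall, standing behind the work; bystander. Origin under its middle.
- safety_glasses: Folded black safety glasses, 42 x 131 x 27 mm, at the front left; bystander. Origin under their middle.
- spare_flange: Round metal blank flange, 40 mm across, 8 mm thick, lying in front of the work; bystander. Origin under its middle.

How it is judged:
By the outcome, as a careful person would: the job done as asked, in the order asked, and still so for the second after the job is handed in, with the robot touching nothing.
It also fails if it takes over 72 s, if anything falls off the work surface, if the arm or the gripper's body presses on something with over 40 N, if the wrist force passes 120 N, or if a joint passes its speed limit or range.

## Robot

A 6-joint arm with a two-finger parallel gripper is mounted at the origin on a cart in front of the work surface, level with it; the furniture and walls round the work are solid. World frame = base frame: x ahead of the robot, y to its left, z up, the work surface at z = 0. Lengths are in m, angles in rad, forces in N, time in s.
With the tool pointing down it reaches from about 0.325 to 1 m from the base axis. Payload 5.1 kg.
Tool frame: the origin (TCP) lies between the finger pads; the fingertips stand 25 mm ahead of it and the grasp point (between the pads) lies 6 mm ahead of it; x points along the fingers, y is the direction in which the jaws open and shut, and the axes are right-handed (so a half turn about x gives the same grasp; the last joint's range is limited). The gripper opens to 85 mm and grips with 20 to 120 N. Pads are 22 mm wide; open, the fingers measure 114 mm over their backs; the gripper's body (76 mm by 85 mm) begins 54 mm behind the grasp point. The pads swing forward as they close: fully open they stand 13 mm farther back than shut.
Start: joints at [-1.369, 0.124, 1.65, -0, 1.367, -0.083], TCP at [0.183, -0.624, 0.256] pointing down, gripper open.
Joint ranges: [-2.61, 2.61], [-1.02, 2.33], [0.03, 2.71], [-1.35, 4.49], [0.32, 2.68], [-2.91, 2.91]. Speed limits (rad/s): [2.57, 2.57, 3.14, 3.14, 3.14, 3.14].

## Interface

Orientations are given as [roll, pitch, yaw] about the fixed x, y, z axes, in that order (R = Rz(yaw) Ry(pitch) Rx(roll)).
In Python, from workcell import readout, imaging, r gives the robot as it stands.
- The arm moves only by the tool step_arm, never from a script. Its argument "motion" is text: rows parted by semicolons, each of 5 numbers parted by spaces: the gripper's target within -1 to 1 (shut at 1, half-way at 0, fully open at -1), then the shift along the world's x, y, z in units of 0.03 m (1.0 is 0.03 m), then the turn about the world's z in units of 0.08 rad (1.0 is 0.08 rad). A call has 1 to 12 rows; each row shifts and turns the pose as measured when the row begins; what a row does not reach is not made up. A row lasts 1/12 s, in which the tool goes at most 41.7 mm and 7.16 degrees, less where a joint would pass 70% of its speed; a pose out of reach is approached as far as the arm can. A call with a number of a shift or a turn outside -1 to 1 is refused whole. A call with a gripper value outside its range is refused whole. The fingers move at their own pace and stop on an object; "newtons" is the grip in N (left out, the last holds). Time passes only in rows, so rows that do not move let the fingers close. It gives the time, the measured TCP pose, the force and the opening at its end, in the units of the state.
- readout.sense(): the state, without advancing time (a new reading comes with each control period).
- imaging.camera(name): name is "scene" or "top" or "wrist"; returns the picture (384x512x3 uint8, red, green, blue); there is no depth.
- imaging.camera_model(name): a dict with "fov_y" (degrees; the focal length in pixels is half the picture's height over the tangent of half this angle, whatever the lens; pixels are square), "cx", "cy" (the principal point, pixels), "k1" (the pictures are not rectified: a ray, as slopes to the right and down, at radius r is drawn at 1 + k1 r^2 times it, then the intrinsics apply), "extrinsics" (4x4, takes a point from camera to world coordinates). Camera axes: x right, y up, looking along -z (the intrinsics and any distortion apply to the point x, -y, -z); pixel columns grow to the right and rows downward; lengths in m; the calibration is good to about 2 mm. A picture is of the moment at which its call begins: read the wrist's pose just before it. camera_model takes no time and is no camera call; for the wrist camera it gives the pose at the moment of the call.
- r.job_done(): hands the job in, once; it reports no verdict.
The state is a dict: "t": time; "joints": joint angles; "qvel": joint speeds; "effort": joint torques, N m; "ee_pos": TCP position; "eef_rot": TCP orientation; "contact_force": force on the tool from outside, world axes, zero at the start; "torque": the same for the moment, N m; "opening": finger opening in m.
Only numpy, scipy, OpenCV 4.12 (cv2) and the standard library are available. Lean on these libraries where they do the work, as an engineer would, in place of code of your own. Each camera call takes 0.05 s, during which the arm holds its last target.

## Working session

There is one attempt and no reset: what is moved stays moved. The work goes in short steps, Python scripts to look and compute and a tool call to move; the robot and the scene stay as the last step left them, time stands still between calls to the robot, and variables do not carry over. Pictures are saved under pics/ and viewed, and the job is handed in when it is done.

Besides the shell and the picture viewer there is one more tool, called after "Call:" in YAML: its name, and indented under it one key for each argument. step_arm: Moves the arm, as the interface text tells. Its arguments: {"type":"object","properties":{"motion":{"type":"string"},"newtons":{"type":"number"}},"required":["motion"]}

```bash
ls; mkdir -p pics; cat > h.py <<'E'
import numpy as np, cv2
from workcell import readout, imaging, r
def snap(name,fn):
    m=imaging.camera_model(name); im=imaging.camera(name)
    cv2.imwrite('pics/'+fn+'.png',im[:,:,::-1]); np.savez('pics/'+fn+'.npz',im=im,**{k:np.array(v) for k,v in m.items()})
    return im,m
def load(fn):
    d=np.load('pics/'+fn+'.npz'); return d['im'],{k:d[k] for k in d.files if k!='im'}
def ray(m,u,v):
    f=192/np.tan(np.radians(float(m['fov_y']))/2)
    K=np.array([[f,0,float(m['cx'])],[0,f,float(m['cy'])],[0,0,1]])
    p=cv2.undistortPoints(np.array([[[u,v]]],float),K,np.array([float(m['k1']),0,0,0]))[0,0]
    E=np.array(m['extrinsics']); d=E[:3,:3]@np.array([p[0],-p[1],-1]); return E[:3,3],d/np.linalg.norm(d)
def onz(m,u,v,z):
    o,d=ray(m,u,v); return o+d*(z-o[2])/d[2]
def proj(m,P):
    f=192/np.tan(np.radians(float(m['fov_y']))/2);E=np.array(m['extrinsics']); q=E[:3,:3].T@(np.array(P)-E[:3,3])
    x,y=q[0]/-q[2],-q[1]/-q[2]; s=1+float(m['k1'])*(x*x+y*y); return f*x*s+float(m['cx']),f*y*s+float(m['cy'])
E
python3 - <<'E'
from h import *
for n in ['scene','top','wrist']:
    im,m=snap(n,n+'0'); print(n,{k:np.round(v,3).tolist() for k,v in m.items()})
print(readout.sense())
E
```

```text
pics
scene {'fov_y': 55.418, 'cx': 254.363, 'cy': 190.098, 'k1': 0.0, 'extrinsics': [[-0.707, 0.442, -0.552, -0.017], [-0.707, -0.434, 0.558, 0.694], [0.007, 0.785, 0.619, 0.604], [0.0, 0.0, 0.0, 1.0]]}
top {'fov_y': 42.313, 'cx': 259.314, 'cy': 190.827, 'k1': -0.187, 'extrinsics': [[-0.022, 0.979, -0.202, 0.252], [-1.0, -0.022, 0.006, 0.231], [0.001, 0.202, 0.979, 1.059], [0.0, 0.0, 0.0, 1.0]]}
wrist {'fov_y': 70.957, 'cx': 257.399, 'cy': 192.954, 'k1': -0.065, 'extrinsics': [[0.28, 0.912, 0.3, 0.259], [-0.96, 0.267, 0.086, -0.601], [-0.002, -0.312, 0.95, 0.374], [0.0, 0.0, 0.0, 1.0]]}
{'t': 0.15, 'joints': array([-1.36859724e+00,  1.24368863e-01,  1.65141226e+00, -4.46714423e-05,
        1.36751008e+00, -8.25990217e-02]), 'qvel': array([-0.00076802, -0.00165835, -0.00508309, -0.00078715, -0.00021266,
       -0.00035051]), 'effort': array([ 5.54537601e-04, -4.24224937e+01, -3.66014421e+01, -1.15952498e-04,
        4.61954580e-03,  8.53055866e-06]), 'ee_pos': array([ 0.18249628, -0.62337785,  0.25529588]), 'eef_rot': array([-1.62765187,  1.56909721,  1.79874795]), 'contact_force': array([0.21987779, 0.65463748, 0.13592355]), 'torque': array([-0.03209818, -0.01427787,  0.02329859]), 'opening': 0.0855006839368872}
```

View pics/scene0.png

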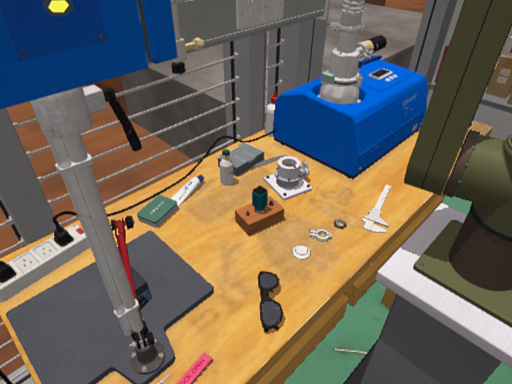

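View pics/top0.png

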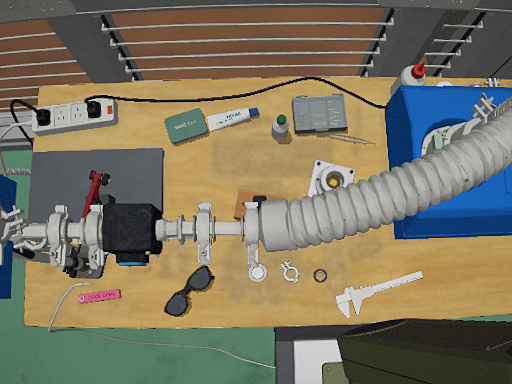

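View pics/wrist0.png

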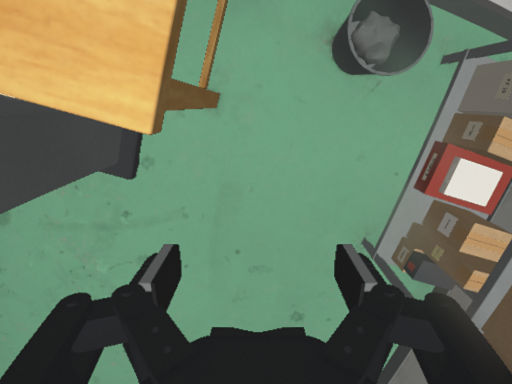

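Scene view: the valve's collar is near (289,165), the driver's cap near (260,190) and the stand near (260,215). The bottle is at (227,165), the glasses at (270,300) and the flange at (301,252). In the top view the hose hides the driver, and the valve is at (333,181).

```bash
python3 - <<'E'
from h import *
s,ms=load('scene0'); t,mt=load('top0')
for n,(u,v,z) in dict(collar=(289,163,.074),cap=(260,188,.096),stand=(260,212,.036),bottle=(226,152,.1),glasses=(270,300,.02),flange=(301,252,.008),boxcornNear=(352,178,0),boxleft=(275,135,0),boxtopfront=(355,135,.13)).items(): print(n,onz(ms,u,v,z).round(3))
for n,(u,v,z) in dict(collar=(334,180,.074),bottle=(281,120,.1),flange=(258,272,.008),glasses=(190,290,.02),standcorner=(238,189,.036),boxnl=(396,238,0),boxfl=(388,86,.15)).items(): print(n,onz(mt,u,v,z).round(3))
def crop(im,a,b,c,d,k,fn): cv2.imwrite('pics/'+fn+'.png',cv2.resize(im[c:d,a:b,::-1],None,fx=k,fy=k,interpolation=cv2.INTER_CUBIC))
crop(s,210,340,130,240,6,'c1'); crop(t,220,370,100,240,5,'c2')
E
```

```text
collar [0.473 0.072 0.074]
cap [0.433 0.221 0.096]
stand [0.422 0.231 0.036]
bottle [0.595 0.18  0.1  ]
glasses [0.249 0.381 0.02 ]
flange [0.29  0.238 0.008]
boxcornNear [ 0.37  -0.084  0.   ]
boxleft [ 0.682 -0.107  0.   ]
boxtopfront [ 0.386 -0.084  0.13 ]
collar [0.474 0.072 0.074]
bottle [0.596 0.178 0.1  ]
flange [0.294 0.231 0.008]
glasses [0.259 0.373 0.02 ]
standcorner [0.468 0.27  0.036]
boxnl [ 0.359 -0.07   0.   ]
boxfl [ 0.648 -0.037  0.15 ]
```

View pics/c1.png

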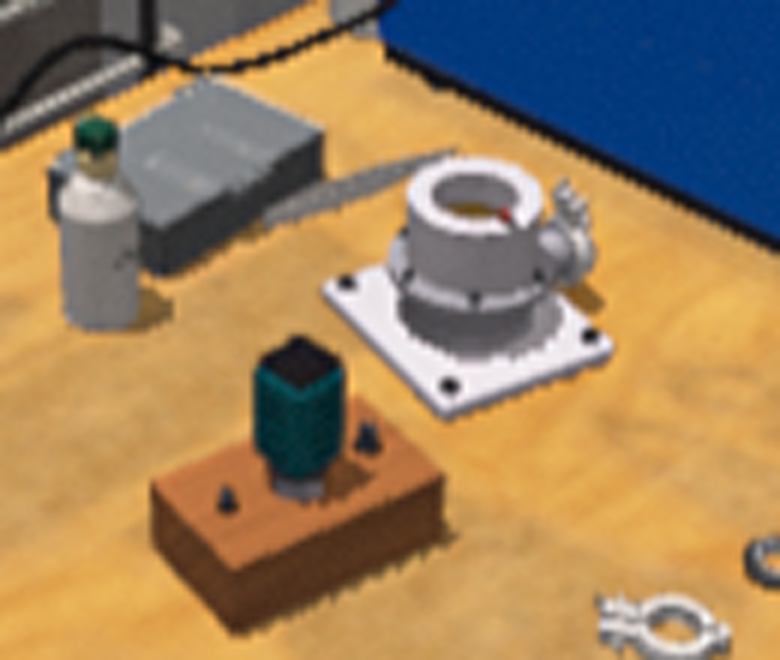

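View pics/c2.png

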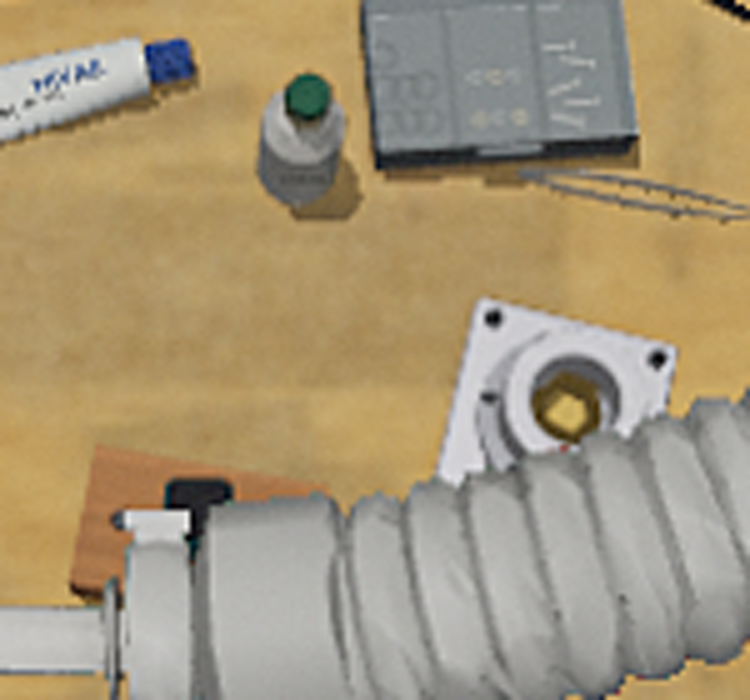

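```bash
python3 - <<'E'
from h import *
from scipy.spatial.transform import Rotation as Ro
s,ms=load('scene0'); t,mt=load('top0')
g=lambda u,v:(210+u/6-.4,130+v/6-.4)
P=[onz(ms,*g(*p),.096)[:2] for p in [(295,338),(345,372),(300,388),(253,370)]]
P=np.array(P);print(P.round(4),P.mean(0))
for i in range(4):
    d=P[(i+1)%4]-P[i]; print(np.linalg.norm(d),np.degrees(np.arctan2(d[1],d[0])))
S=np.array([onz(ms,*g(*p),.036)[:2] for p in [(152,486),(238,570),(443,478),(350,395)]]);print('stand',S.round(4),S.mean(0))
for i in range(4):
    d=S[(i+1)%4]-S[i]; print(np.linalg.norm(d),np.degrees(np.arctan2(d[1],d[0])))
V=np.array([onz(ms,*g(*p),.010)[:2] for p in [(325,290),(445,410),(612,348)]]);print('plate',V.round(4),(V[0]+V[2])/2)
for i in range(2):
    d=V[i+1]-V[i]; print(np.linalg.norm(d),np.degrees(np.arctan2(d[1],d[0])))
x=readout.sense(); R=Ro.from_euler('xyz',x['eef_rot']).as_matrix(); print(R.round(3)); 
E=imaging.camera_model('wrist')['extrinsics'];E=np.array(E); print('cam in tool',(R.T@(E[:3,3]-x['ee_pos'])).round(4)); print((R.T@E[:3,:3]).round(3))
for z in (.1,.15,.2,.25): print(z,proj(ms,(.38,-.084,z)))
E
```

```text
[[0.4401 0.2178]
 [0.4126 0.2193]
 [0.4177 0.2381]
 [0.4374 0.2429]] [0.4269397  0.22955229]
0.02761096735508019 176.8614853738075
0.019421119159099453 74.7692064369563
0.020323877017949948 13.85092162650816
0.025264554389734656 -83.78626412441845
stand [[0.4669 0.269 ]
 [0.4095 0.2781]
 [0.3903 0.1844]
 [0.4514 0.1728]] [0.4295262  0.22608463]
0.05807108966426678 170.94309348921817
0.0957017843409745 -101.56387368305423
0.062149935256588316 -10.695855107708942
0.0973878390034853 80.86504664988074
plate [[0.5331 0.1018]
 [0.4375 0.1274]
 [0.4143 0.0423]] [0.47370033 0.07204313]
0.09898279661124132 164.96833729075723
0.08824158667759427 -105.23577543490315
[[-0.     0.281 -0.96 ]
 [ 0.002 -0.96  -0.281]
 [-1.    -0.002 -0.   ]]
cam in tool [-0.1191 -0.0006 -0.0795]
[[-0.     0.313 -0.95 ]
 [ 1.     0.001  0.   ]
 [ 0.001 -0.95  -0.313]]
0.1 (np.float64(355.10889773735715), np.float64(145.83164101461136))
0.15 (np.float64(358.58977639810234), np.float64(129.00366826814755))
0.2 (np.float64(362.30923217455484), np.float64(111.0225951527095))
0.25 (np.float64(366.29267136543797), np.float64(91.76565751913728))
```

```bash
python3 - <<'E'
from h import *
s,ms=load('scene0')
cv2.imwrite('pics/c3.png',cv2.resize(s[0:220,260:450,::-1],None,fx=2.7,fy=2.7))
E
```

```text
(no output)
```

View pics/c3.png

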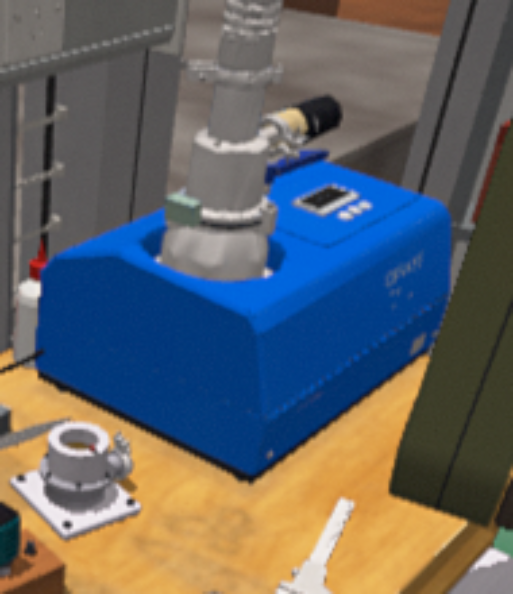

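Call:
step_arm:
  motion: "-1 0 0.6 -0.6 0; -1 0.3 0.9 -0.7 0; -1 0.4 0.9 -0.6 0; -1 0.4 1 0 0; -1 0.4 1 0 0; -1 0.4 1 0 0"

```text
t: 0.65
ee_pos: [0.2373, -0.459, 0.1936]
eef_rot: [-0.927, 1.567, 2.492]
contact_force: [-0.0, -0.7, 0.1]
opening: 0.0854
```

The blue detector's near corner is at about (0.37, -0.08), up to about 0.18 m high. I'll pass in front of it.

Call:
step_arm:
  motion: "-1 0.25 1 0.1 0; -1 0.25 1 0.1 0; -1 0.25 1 0 0; -1 0.25 1 0 0; -1 0.25 1 0 0; -1 0.25 1 0 0; -1 0.25 1 0 0; -1 0.25 1 0 0; -1 0.25 1 0 0; -1 0.2 1 0 0; -1 0.1 1 0 0; -1 0.1 1 0 0"

```text
t: 1.65
ee_pos: [0.3161, -0.079, 0.1947]
eef_rot: [-1.519, 1.563, 1.893]
contact_force: [0.2, 0.2, -0.0]
opening: 0.0853
```

Call:
step_arm:
  motion: "-1 0.3 1 0 0; -1 0.5 0.9 0 0; -1 0.7 0.8 0 0; -1 0.7 0.7 0 0; -1 0.5 0.6 0 0; -1 0.1 0.3 0 0; -1 0 0 0 0"

```text
t: 2.23
ee_pos: [0.401, 0.0629, 0.1939]
eef_rot: [-2.087, 1.563, 1.335]
contact_force: [0.5, 0.1, 0.2]
opening: 0.0854
```

```bash
python3 - <<'E'
from h import *
print(readout.sense()['ee_pos'],readout.sense()['joints'].round(3))
im,m=snap('wrist','w1'); print(np.array(m['extrinsics']).round(3))
print(proj(m,(.4735,.072,.074)))
E
```

```text
[0.40098213 0.06287609 0.19393117] [ 0.019 -0.414  2.235  0.008  1.318  1.308]
[[ 0.276  0.914  0.299  0.477]
 [-0.961  0.264  0.079  0.085]
 [-0.007 -0.309  0.951  0.313]
 [ 0.     0.     0.     1.   ]]
(np.float64(272.12622385876494), np.float64(114.29257860900799))
```

View pics/w1.png

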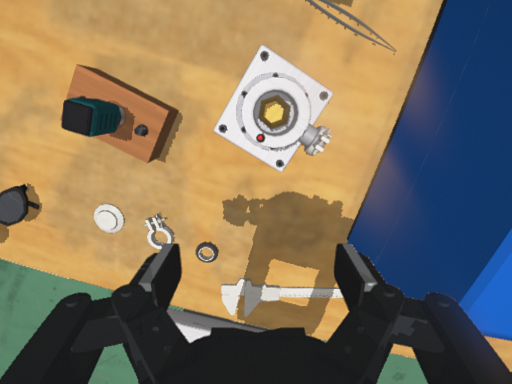

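The wrist view shows the valve's bore at (273,113) with its hex socket visible and the red pin at (261,138). The driver's cap is at (77,116) and the stand's bit at (141,130).

```bash
python3 - <<'E'
from h import *
im,m=load('w1')
cv2.imwrite('pics/w1a.png',cv2.resize(im[70:160,215:335,::-1],None,fx=6,fy=6,interpolation=cv2.INTER_CUBIC))
cv2.imwrite('pics/w1b.png',cv2.resize(im[60:170,50:190,::-1],None,fx=5,fy=5,interpolation=cv2.INTER_CUBIC))
E
```

```text
(no output)
```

View pics/w1a.png

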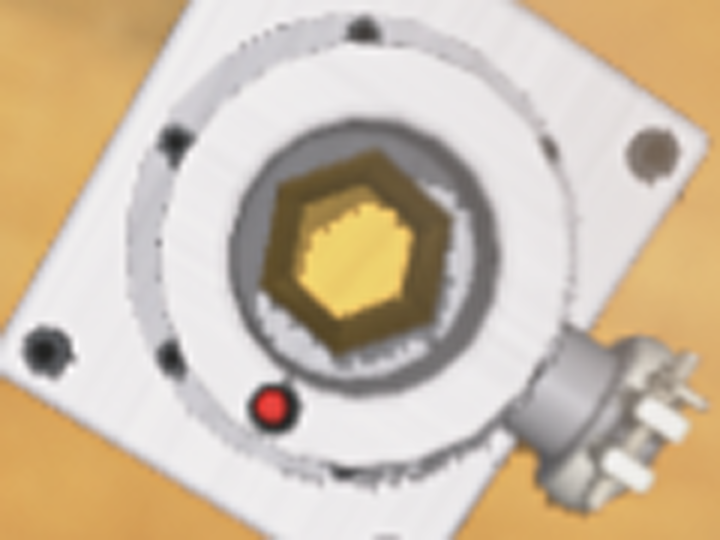

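View pics/w1b.png

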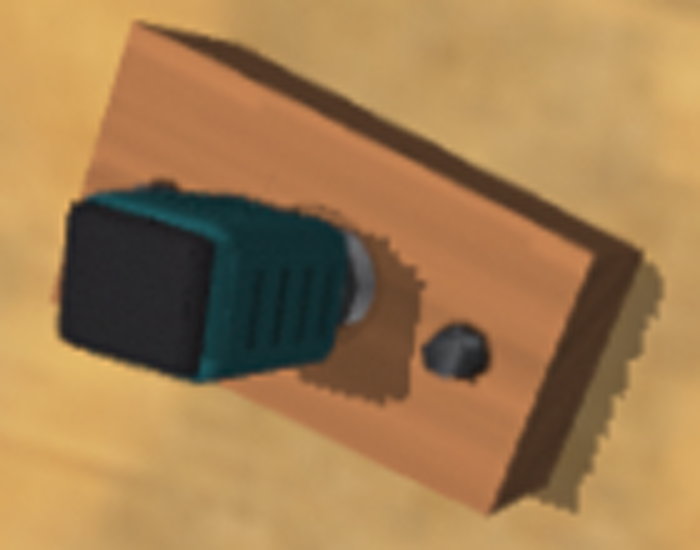

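```bash
python3 - <<'E'
from h import *
im,m=load('w1')
g=lambda p,k,a,b:(a+(p[0]+.5)/k-.5,b+(p[1]+.5)/k-.5)
def hexa(name,pts,k,a,b,z,n):
    P=np.array([onz(m,*g(p,k,a,b),z)[:2] for p in pts]); c=P.mean(0); 
    ang=np.degrees(np.arctan2(*(P-c).T[::-1])); rr=np.linalg.norm(P-c,axis=1)
    print(name,c.round(4),'ang mod',(ang%(360/n)).round(1),'r',rr.round(4))
    return P
hexa('outer',[(378,150),(450,215),(435,325),(340,355),(262,285),(280,185)],6,215,70,.060,6)
for z in (.06,.042): hexa('inner',[(365,192),(412,237),(400,297),(345,318),(298,285),(305,225)],6,215,70,z,6)
C=hexa('cap',[(85,195),(218,235),(196,378),(60,335)],5,50,60,.096,4)
for i in range(4):
    d=C[(i+1)%4]-C[i]; print(np.linalg.norm(d),np.degrees(np.arctan2(d[1],d[0]))%90)
hexa('pin',[(272,407)]*2,6,215,70,.078,4)
hexa('rim inner',[(230,255),(497,255),(363,118),(363,394)],6,215,70,.074,4)
hexa('collar',[(162,260),(570,260),(363,55),(350,470)],6,215,70,.074,4)
hexa('plate',[(0,370),(710,140)],6,215,70,.01,4)
S=hexa('standtop',[(135,22),(595,257),(490,513)],5,50,60,.036,4); print((S[0]+S[2])/2,S)
d=S[1]-S[0];print(np.linalg.norm(d),np.degrees(np.arctan2(d[1],d[0])))
E
```

```text
outer [0.4759 0.0701] ang mod [5.4 8.2 4.7 6.8 4.  6. ] r [0.0151 0.0149 0.016  0.0153 0.0152 0.0153]
inner [0.4749 0.0704] ang mod [ 7.5  6.7  7.9  7.8 10.2 12.3] r [0.0099 0.0093 0.009  0.0088 0.0093 0.009 ]
inner [0.4748 0.0694] ang mod [ 7.5  6.7  7.9  7.8 10.2 12.3] r [0.0106 0.0099 0.0096 0.0094 0.0099 0.0096]
cap [0.4304 0.2238] ang mod [40.7 43.3 41.9 41.5] r [0.0159 0.0167 0.0164 0.017 ]
0.022540209137136866 88.39323986379313
0.02368962558220512 87.21878891777888
0.02374162692532945 87.70689406284362
0.02346086250282086 84.27394712533723
pin [0.4521 0.0767] ang mod [0. 0.] r [0. 0.]
rim inner [0.4757 0.07  ] ang mod [15.3 17.  17.1 16.9] r [0.019  0.0191 0.0188 0.0194]
collar [0.4747 0.07  ] ang mod [14.8 17.4 16.5 13.8] r [0.0285 0.0298 0.0281 0.0295]
plate [0.4749 0.0687] ang mod [33.6 33.6] r [0.0672 0.0672]
standtop [0.4357 0.2072] ang mod [61.9 18.5 28.6] r [0.0697 0.0388 0.0515]
[0.42954555 0.22558464] [[0.46856683 0.26864408]
 [0.44802445 0.17039777]
 [0.39052428 0.18252519]]
0.10037094935500267 -101.80986531136277
```

Call:
step_arm:
  motion: "-1 0.1 0.55 0 1; -1 0.1 0.55 0 1; -1 0.1 0.55 0 1; -1 0.1 0.55 0 1; -1 0.1 0.55 0 1; -1 0.1 0.55 0 1; -1 0.1 0.55 0 1; -1 0.1 0.55 0 1; -1 0.1 0.5 0 1; -1 0.1 0.3 0 1; -1 0 0 0 1; -1 0 0 0 1"

```text
t: 3.28
ee_pos: [0.4281, 0.2125, 0.1922]
eef_rot: [-1.305, 1.568, 3.107]
contact_force: [-0.5, 0.3, 0.4]
opening: 0.0854
```

Call:
step_arm:
  motion: "-1 0 0 0 1; -1 0 0 0 1; -1 0 0 0 0"

```text
t: 3.53
ee_pos: [0.4276, 0.2091, 0.1918]
eef_rot: [-0.993, 1.566, -2.697]
contact_force: [0.1, 0.3, 0.6]
opening: 0.0853
```

```bash
cat >> h.py <<'E'
from scipy.spatial.transform import Rotation as Ro
def st():
    x=readout.sense(); R=Ro.from_euler('xyz',x['eef_rot']).as_matrix()
    print('t',round(x['t'],2),'pos',x['ee_pos'].round(4),'yaw',np.degrees(np.arctan2(R[1,1],R[0,1])).round(1),'tilt',R[:2,0].round(4),'F',x['contact_force'].round(1),'T',x['torque'].round(3),'open',round(x['opening'],4),'q',x['joints'].round(2)); return x,R
E
python3 - <<'E'
from h import *
st(); im,m=snap('wrist','w2'); print(proj(m,(.4298,.2255,.096)))
E
```

```text
t 3.53 pos [0.4276 0.2091 0.1918] yaw -7.7 tilt [-0.0039 -0.0018] F [0.1 0.3 0.6] T [ 0.02  -0.034 -0.026] open 0.0853 q [ 0.34 -0.22  2.09 -0.    1.27  0.48]
(np.float64(258.930096603651), np.float64(184.97006606619874))
```

View pics/w2.png

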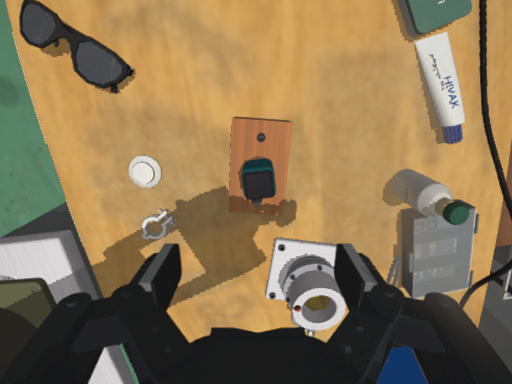

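The driver's cap is now near (259,181), between the fingers' line. I'll measure it more closely.

```bash
python3 - <<'E'
from h import *
im,m=load('w2')
cv2.imwrite('pics/w2a.png',cv2.resize(im[110:220,220:310,::-1],None,fx=5,fy=5,interpolation=cv2.INTER_CUBIC))
sub=im[155:210,230:290].astype(int)
mk=(sub.max(2)<60).astype(np.uint8)
n,l,s,c=cv2.connectedComponentsWithStats(mk)
i=1+np.argmax(s[1:,4]); print(s[i]); 
cn,_=cv2.findContours((l==i).astype(np.uint8),0,1); b=cv2.minAreaRect(cn[0]); 
B=cv2.boxPoints(b)+[230,155]; P=np.array([onz(m,*p,.096)[:2] for p in B]); print(B.round(1),P.round(4),P.mean(0))
for k in range(4):
    d=P[(k+1)%4]-P[k]; print(np.linalg.norm(d),np.degrees(np.arctan2(d[1],d[0]))%90)
E
```

```text
[ 12  15  32  32 814]
[[241.1 172.3]
 [271.4 169.3]
 [274.5 199.6]
 [244.2 202.6]] [[0.4168 0.2382]
 [0.4417 0.2374]
 [0.4411 0.211 ]
 [0.4153 0.2117]] [0.42871718 0.22456851]
0.02491733541237099 88.22514993344375
0.026429662047611158 88.81115055949941
0.02584571327967065 88.47012561350019
0.026546937961906592 86.80521487869956
```

View pics/w2a.png

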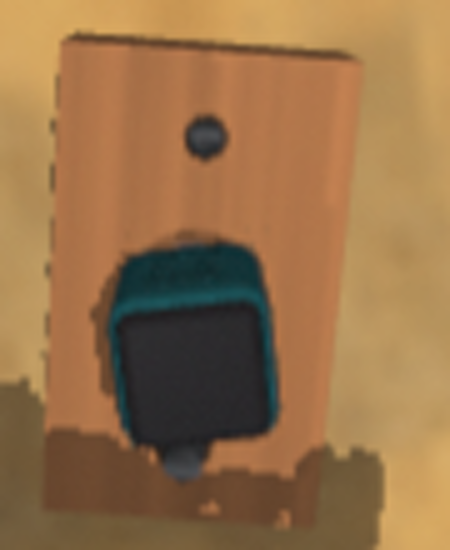

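Call:
step_arm:
  motion: "-1 0.04 0.3 -0.4 0.7; -1 0 0.23 -0.5 0.6; -1 0 0 -0.7 0; -1 0 0 -0.7 0; -1 0 0 -0.5 0; -1 0 0 -0.3 0; -1 0 0 0 0"

```text
t: 4.17
ee_pos: [0.43, 0.2208, 0.0981]
eef_rot: [1.34, 1.568, -0.28]
contact_force: [-0.7, 0.2, -0.4]
opening: 0.0857
```

```bash
python3 - <<'E'
from h import *
st()
E
```

```text
t 4.17 pos [0.43   0.2208 0.0981] yaw -2.8 tilt [ 0.0028 -0.0008] F [-0.7  0.2 -0.4] T [0.034 0.009 0.015] open 0.0857 q [ 0.36 -0.09  2.15 -0.    1.08  0.41]
```

Call:
step_arm:
  motion: "-1 -0.04 0.14 -0.3 0.15; -1 0 0 -0.25 0; -1 0 0 -0.05 0; -1 0 0 0 0"

```text
t: 4.5
ee_pos: [0.43, 0.225, 0.0805]
eef_rot: [1.657, 1.565, 0.047]
contact_force: [0.4, -0.2, 0.9]
opening: 0.0857
```

Call:
step_arm:
  motion: "0.2 0 0 0 0; 0.4 0 0 0 0; 0.6 0 0 0 0; 1 0 0 0 0; 1 0 0 0 0; 1 0 0 0 0; 1 0 0 0 0"
  newtons: 40

```text
t: 5.08
ee_pos: [0.4315, 0.2258, 0.0829]
eef_rot: [1.795, 1.561, 0.184]
contact_force: [0.5, 0.2, -2.0]
opening: 0.0278
```

```bash
python3 - <<'E'
from h import *
st(); snap('wrist','w3')
E
```

```text
t 5.08 pos [0.4315 0.2258 0.0829] yaw -2.3 tilt [0.0095 0.0018] F [ 0.5  0.2 -2. ] T [ 0.002 -0.015  0.003] open 0.0278 q [ 0.37 -0.07  2.16 -0.    1.04  0.41]
```

View pics/w3.png

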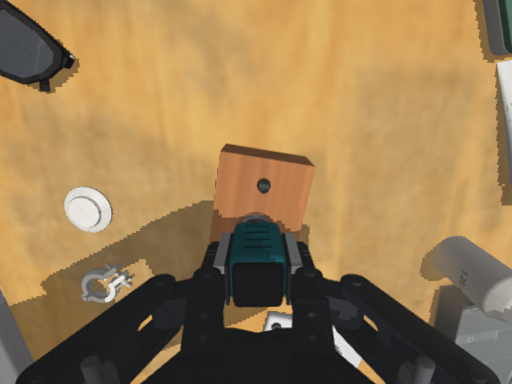

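The driver is held (opening 27.8 mm). Lifting it.

Call:
step_arm:
  motion: "1 0 0 0.3 0; 1 0 0 0.5 0; 1 0 0 0.6 0; 1 0 0 0.6 0; 1 0 0 0.6 0; 1 0 0 0.6 0; 1 0 0 0.4 0; 1 0 0 0 0"
  newtons: 50

```text
t: 5.8
ee_pos: [0.4294, 0.2248, 0.1966]
eef_rot: [1.711, 1.563, 0.1]
contact_force: [0.2, 0.4, -1.0]
opening: 0.0274
```

```bash
python3 - <<'E'
from h import *
st(); im,m=snap('wrist','w4'); cv2.imwrite('pics/w4a.png',cv2.resize(im[150:320,190:330,::-1],None,fx=4,fy=4,interpolation=cv2.INTER_CUBIC))
E
```

```text
t 5.8 pos [0.4294 0.2248 0.1966] yaw -2.3 tilt [0.0074 0.0007] F [ 0.2  0.4 -1. ] T [ 0.061 -0.073 -0.024] open 0.0274 q [ 0.37 -0.21  2.08 -0.    1.27  0.41]
```

View pics/w4a.png

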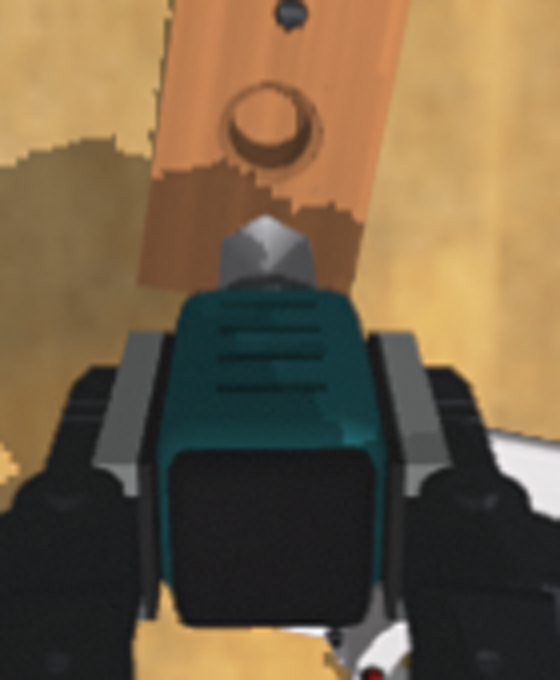

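The tip shows a steel corner pointing towards the camera (+y), so the hex corners lie at about 28° mod 60. The socket's corners are at about 6 to 8°, so about -21.5° of turn aligns them.

```bash
python3 - <<'E'
from h import *
x,R=st(); im,m=load('w4')
p=x['ee_pos']+R[:,0]*.0749; print(p)
c=np.array([-np.sin(np.radians(-2.3)),np.cos(np.radians(-2.3)),0])
for rr in (8.66e-3,): print(proj(m,p+c*rr))
a=-1*np.array([c[1],-c[0],0])
for s in(1,-1):
  q=p+c*.0043*1+s*a*.0075; print(proj(m,q))
print('capcorners'); 
for s in(1,-1): print(proj(m,x['ee_pos']-R[:,0]*.013+s*a*.0127+c*.0127))
g=lambda u,v:(190+(u+.5)/4-.5,150+(v+.5)/4-.5)
print(g(267,215),g(222,240),g(312,240),g(172,452),g(376,452))
# stand hole centre
print('hole',onz(m,*g(268,127),.036))
# direction x at the tip plane
print(onz(m,*g(267,215),p[2]),onz(m,*g(222,240),p[2]),onz(m,*g(312,240),p[2]))
E
```

```text
t 5.85 pos [0.4291 0.2247 0.1956] yaw -2.3 tilt [0.0064 0.0004] F [-0.   0.6 -1.5] T [-0.032  0.015 -0.014] open 0.0277 q [ 0.37 -0.21  2.08 -0.    1.27  0.41]
[0.4295438  0.22468749 0.12065228]
(np.float64(258.0955225622583), np.float64(202.6860900416591))
(np.float64(248.43045011954834), np.float64(207.9818704440171))
(np.float64(267.7467281996781), np.float64(207.93206378636603))
capcorners
(np.float64(230.9781011824726), np.float64(260.80923199707394))
(np.float64(286.34025976782584), np.float64(260.5884646236844))
(256.375, 203.375) (245.125, 209.625) (267.625, 209.625) (232.625, 262.625) (283.625, 262.625)
hole [0.42884226 0.22668534 0.036     ]
[0.42854205 0.23283129 0.12065228] [0.41958394 0.22802555 0.12065228] [0.43707615 0.2272746  0.12065228]
```

Call:
step_arm:
  motion: "1 0.1 -0.4 0 -0.4; 1 0.2 -0.6 0 -0.8; 1 0.2 -0.6 0 -0.8; 1 0.2 -0.6 0 -0.8; 1 0.2 -0.6 0 -0.8; 1 0.2 -0.6 0 -0.6; 1 0.2 -0.6 0 -0.5; 1 0.15 -0.5 0 0; 1 0.1 -0.4 0 0; 1 0 0 0 0; 1 0 0 0 0"

```text
t: 6.77
ee_pos: [0.4694, 0.0705, 0.1828]
eef_rot: [-0.946, 1.557, -2.95]
contact_force: [-0.7, 0.4, -2.3]
opening: 0.0272
```

```bash
python3 - <<'E'
from h import *
st()
E
```

```text
t 6.77 pos [0.4694 0.0705 0.1828] yaw -24.8 tilt [-0.0136 -0.0026] F [-0.7  0.4 -2.3] T [0.031 0.015 0.014] open 0.0272 q [ 0.04 -0.21  2.1  -0.    1.27  0.47]
```

Call:
step_arm:
  motion: "1 0.2 0 0 0; 1 0.05 0 -0.2 0; 1 0 0 0 0"

```text
t: 7.02
ee_pos: [0.4762, 0.0718, 0.1746]
eef_rot: [-1.015, 1.554, -3.018]
contact_force: [-0.5, -0.0, -2.2]
opening: 0.0272
```

```bash
python3 - <<'E'
from h import *
x,R=st(); print('tip',x['ee_pos']+R[:,0]*.0749); im,m=snap('wrist','w5'); cv2.imwrite('pics/w5a.png',cv2.resize(im[150:320,170:350,::-1],None,fx=4,fy=3.5,interpolation=cv2.INTER_CUBIC))
for z in(.06,.074):print(proj(m,(.475,.0704,z)))
E
```

```text
t 7.02 pos [0.4762 0.0718 0.1746] yaw -24.7 tilt [-0.0163 -0.002 ] F [-0.5 -0.  -2.2] T [ 0.022 -0.009 -0.018] open 0.0272 q [ 0.04 -0.18  2.09 -0.    1.25  0.47]
tip [0.47502748 0.07164693 0.09974055]
(np.float64(259.656713610797), np.float64(197.1812390715303))
(np.float64(259.55524445541744), np.float64(202.5869586911554))
```

View pics/w5a.png

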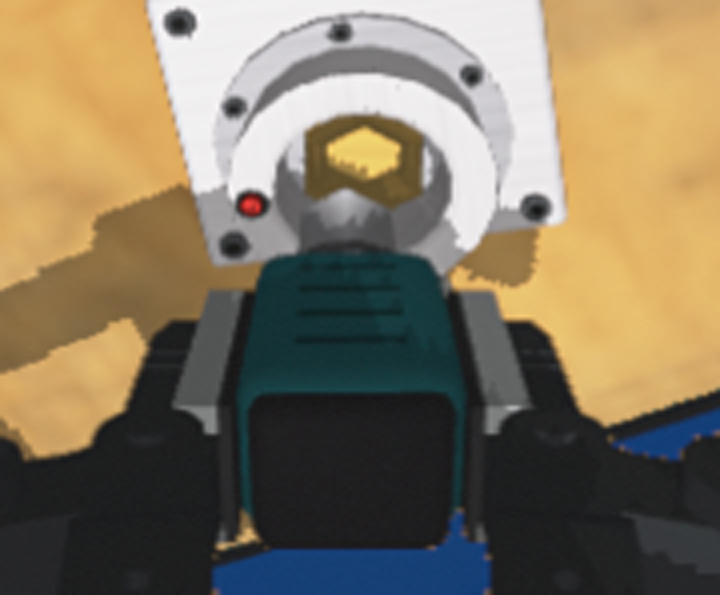

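```bash
python3 - <<'E'
from h import *
im,m=load('w5')
g=lambda u,v:(170+(u+.5)/4-.5,150+(v+.5)/3.5-.5)
def c(n,pts,z):
    P=np.array([onz(m,*g(*p),z)[:2] for p in pts]); print(n,P.mean(0).round(4),P.round(4).tolist())
c('nut visible L/R edges',[(305,165),(424,160)],.06)
c('nut top vertex',[(364,113),(308,125),(424,125)],.06)
c('floor',[(328,150),(402,155)],.042)
c('rim inner LR',[(276,190),(451,190)],.074)
c('collar LR',[(230,185),(497,185)],.074)
c('collar far/innerfar',[(364,75),(364,113)],.074)
c('pin',[(252,204)],.078)
c('tip apex',[(346,187)],.0997)
c('tip shoulders',[(302,213),(394,213)],.0997)
cv2.imwrite('pics/w5b.png',cv2.resize(im[170:225,225:300,::-1],None,fx=10,fy=10,interpolation=cv2.INTER_CUBIC))
E
```

```text
nut visible L/R edges [0.4763 0.071 ] [[0.4636, 0.076], [0.489, 0.066]]
nut top vertex [0.4812 0.0812] [[0.4819, 0.0833], [0.469, 0.0856], [0.4929, 0.0747]]
floor [0.475  0.0679] [[0.4671, 0.0723], [0.483, 0.0634]]
rim inner LR [0.4752 0.0689] [[0.4579, 0.0768], [0.4925, 0.061]]
collar LR [0.4757 0.0701] [[0.4493, 0.0822], [0.5021, 0.0581]]
collar far/innerfar [0.4856 0.0913] [[0.4875, 0.0956], [0.4836, 0.087]]
pin [0.4525 0.0769] [[0.4525, 0.0769]]
tip apex [0.4767 0.0799] [[0.4767, 0.0799]]
tip shoulders [0.4744 0.0742] [[0.4663, 0.0779], [0.4825, 0.0705]]
```

View pics/w5b.png

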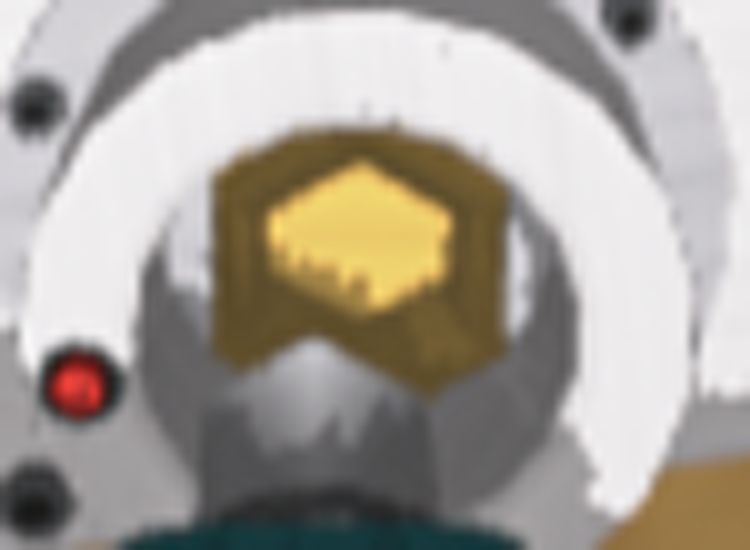

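Call:
step_arm:
  motion: "1 0.1 -0.05 -0.2 0; 1 0 0 -0.3 0; 1 0 0 -0.3 0; 1 0 0 -0.2 0; 1 0 0 0 0"

```text
t: 7.48
ee_pos: [0.4795, 0.0718, 0.142]
eef_rot: [-1.027, 1.555, -3.027]
contact_force: [-0.5, -0.4, -1.5]
opening: 0.0274
```

```bash
python3 - <<'E'
from h import *
x,R=st(); print('tip',x['ee_pos']+R[:,0]*.0749); im,m=snap('wrist','w6'); cv2.imwrite('pics/w6b.png',cv2.resize(im[150:235,215:310,::-1],None,fx=8,fy=7,interpolation=cv2.INTER_CUBIC))
E
```

```text
t 7.48 pos [0.4795 0.0718 0.142 ] yaw -24.6 tilt [-0.0154 -0.0018] F [-0.5 -0.4 -1.5] T [ 0.027  0.019 -0.017] open 0.0274 q [ 0.04 -0.14  2.11 -0.    1.18  0.47]
tip [0.4783615  0.07163078 0.06709741]
```

View pics/w6b.png

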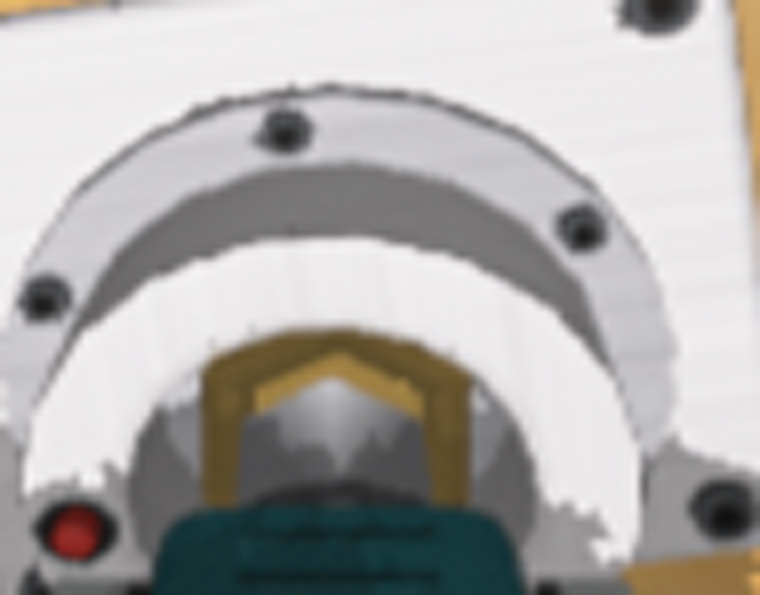

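The tip is centred over the socket. Its apex and the socket's apex both sit at about 337 in the crop, and the hex is aligned. I'll lower it gently.

Call:
step_arm:
  motion: "1 0 0 -0.12 0; 1 0 0 -0.12 0; 1 0 0 -0.06 0"

```text
t: 7.78
ee_pos: [0.4801, 0.0717, 0.1333]
eef_rot: [-1.015, 1.557, -3.015]
contact_force: [-0.2, -0.1, -0.7]
opening: 0.0275
```

Call:
step_arm:
  motion: "1 0 0 -0.06 0; 1 0 0 -0.05 0"

```text
t: 7.95
ee_pos: [0.4808, 0.0717, 0.1315]
eef_rot: [-0.997, 1.558, -2.997]
contact_force: [-3.1, -0.7, 7.3]
opening: 0.0275
```

Call:
step_arm:
  motion: "1 0 0 -0.05 0; 1 0 0 -0.05 0"

```text
t: 8.12
ee_pos: [0.4812, 0.0717, 0.1313]
eef_rot: [-1.006, 1.557, -3.006]
contact_force: [-4.4, -1.4, 8.3]
opening: 0.0275
```

Contact at 8 N, with a side force towards -x. I'll ease -x.

Call:
step_arm:
  motion: "1 -0.08 -0.01 0 0; 1 -0.05 0 -0.02 0"

```text
t: 8.28
ee_pos: [0.4785, 0.0714, 0.1326]
eef_rot: [-0.967, 1.56, -2.966]
contact_force: [0.1, 0.7, -1.0]
opening: 0.0274
```

Call:
step_arm:
  motion: "1 -0.03 0 -0.04 0; 1 0 0 -0.04 0"

```text
t: 8.45
ee_pos: [0.4783, 0.0712, 0.1308]
eef_rot: [-0.841, 1.563, -2.841]
contact_force: [-0.2, -0.7, -1.4]
opening: 0.0272
```

Call:
step_arm:
  motion: "1 0 0 -0.06 0; 1 0 0 -0.06 0"

```text
t: 8.62
ee_pos: [0.4782, 0.0711, 0.1265]
eef_rot: [-0.824, 1.563, -2.824]
contact_force: [-0.4, -0.0, -0.6]
opening: 0.0272
```

Call:
step_arm:
  motion: "1 0 0 -0.06 0; 1 0 0 -0.06 0"

```text
t: 8.78
ee_pos: [0.4781, 0.0711, 0.1221]
eef_rot: [-0.832, 1.563, -2.831]
contact_force: [0.8, -0.7, -0.6]
opening: 0.0276
```

Dropping in freely. Going on to the floor gently.

Call:
step_arm:
  motion: "1 0 0 -0.06 0; 1 0 0 -0.05 0"

```text
t: 8.95
ee_pos: [0.4782, 0.0711, 0.118]
eef_rot: [-0.835, 1.563, -2.835]
contact_force: [0.6, -0.4, -0.6]
opening: 0.0276
```

Call:
step_arm:
  motion: "1 0 0 -0.03 0; 1 0 0 -0.02 0"

```text
t: 9.12
ee_pos: [0.4784, 0.0711, 0.1165]
eef_rot: [-0.829, 1.563, -2.829]
contact_force: [-0.2, 0.3, 4.1]
opening: 0.0271
```

```bash
python3 - <<'E'
from h import *
x,R=st(); im,m=snap('wrist','w7'); cv2.imwrite('pics/w7b.png',cv2.resize(im[130:300,180:340,::-1],None,fx=4,fy=3.5,interpolation=cv2.INTER_CUBIC))
E
```

```text
t 9.12 pos [0.4784 0.0711 0.1165] yaw -24.6 tilt [-0.0074 -0.0024] F [-0.2  0.3  4.1] T [-0.114  0.131  0.041] open 0.0271 q [ 0.04 -0.11  2.13 -0.    1.13  0.47]
```

View pics/w7b.png

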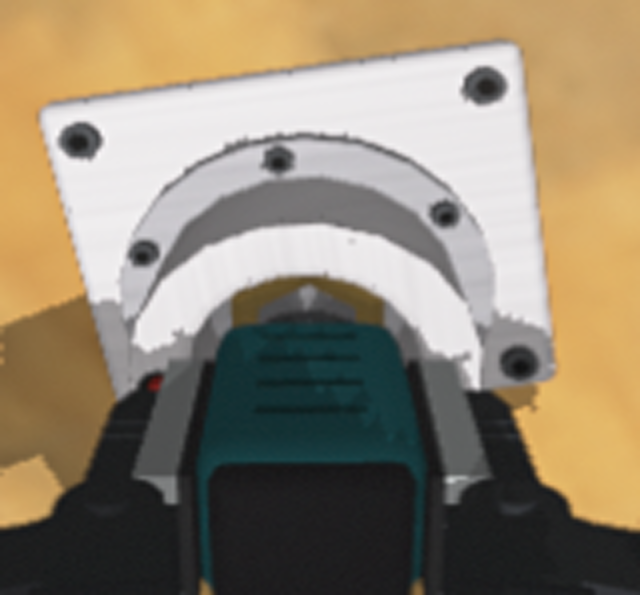

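The driver is home: TCP z is 0.1165, 4 N on the floor, and it slid in freely for 15 mm. I'll start turning clockwise.

Call:
step_arm:
  motion: "1 0 0 0.02 -0.3; 1 0 0 0 -0.6; 1 0 0 0 -0.8; 1 0 0 0 -0.8; 1 0 0 0 -0.8"

```text
t: 9.58
ee_pos: [0.4784, 0.0704, 0.117]
eef_rot: [-0.535, 1.563, -2.814]
contact_force: [0.2, -1.3, -0.2]
opening: 0.0275
```

```bash
python3 - <<'E'
from h import *
st()
E
```

```text
t 9.58 pos [0.4784 0.0704 0.117 ] yaw -40.6 tilt [-0.0074 -0.0025] F [ 0.2 -1.3 -0.2] T [-0.155 -0.032  0.059] open 0.0275 q [ 0.04 -0.11  2.13 -0.    1.13  0.75]
```

Call:
step_arm:
  motion: "1 0 0 0 -0.8; 1 0 0 0 -0.8; 1 0 0 0 -0.8; 1 0 0 0 -0.8; 1 0 0 0 -0.8; 1 0 0 0 -0.8; 1 0 0 0 -0.8; 1 0 0 0 -0.8"

```text
t: 10.25
ee_pos: [0.4783, 0.0696, 0.117]
eef_rot: [-0.203, 1.563, -3.026]
contact_force: [0.3, -1.4, -0.1]
opening: 0.0272
```

```bash
python3 - <<'E'
from h import *
st()
E
```

```text
t 10.25 pos [0.4783 0.0696 0.117 ] yaw -71.8 tilt [-0.0076 -0.0009] F [ 0.3 -1.4 -0.1] T [-0.11  -0.123  0.063] open 0.0272 q [ 0.03 -0.11  2.13 -0.    1.13  1.29]
```

Call:
step_arm:
  motion: "1 0 0 0 -1; 1 0 0 0 -1; 1 0 0 0 -1; 1 0 0 0 -1; 1 0 0 0 -1; 1 0 0 0 -1; 1 0 0 0 -1; 1 0 0 0 -1; 1 0 0 0 -1; 1 0 0 0 -0.9; 1 0 0 0 0"

```text
t: 11.17
ee_pos: [0.4775, 0.0687, 0.117]
eef_rot: [0.204, 1.562, 2.82]
contact_force: [-0.1, -0.5, -0.6]
opening: 0.0275
```

```bash
python3 - <<'E'
from h import *
st()
E
```

```text
t 11.17 pos [0.4775 0.0687 0.117 ] yaw -120.1 tilt [-0.0079  0.0026] F [-0.1 -0.5 -0.6] T [-0.109 -0.069  0.073] open 0.0275 q [ 0.03 -0.12  2.14  0.    1.13  2.12]
```

First grasp turned 95°. I'll open, swing back +90° and regrasp.

Call:
step_arm:
  motion: "0.3 0 0 0 0; -0.2 0 0 0 0; -0.6 0 0 0 0; -0.7 0 0 0 0; -0.7 0 0 0 0; -0.7 0 0 0 0"

```text
t: 11.67
ee_pos: [0.4771, 0.0691, 0.117]
eef_rot: [0.133, 1.561, 2.754]
contact_force: [-0.4, -0.4, 0.3]
opening: 0.0725
```

```bash
python3 - <<'E'
from h import *
st(); im,m=snap('wrist','w8')
E
```

```text
t 11.67 pos [0.4771 0.0691 0.117 ] yaw -119.8 tilt [-0.0087  0.0036] F [-0.4 -0.4  0.3] T [0.005 0.038 0.052] open 0.0725 q [ 0.03 -0.12  2.14  0.    1.13  2.12]
```

View pics/w8.png

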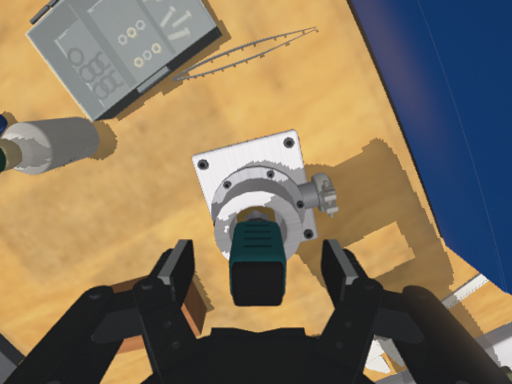

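The driver stands centred between the open fingers. Swinging back.

Call:
step_arm:
  motion: "-0.7 0 0 0 0.6; -0.7 0 0 0 1; -0.7 0 0 0 1; -0.7 0 0 0 1; -0.7 0 0 0 1; -0.7 0 0 0 1; -0.7 0 0 0 1; -0.7 0 0 0 1; -0.7 0 0 0 1; -0.7 0 0 0 1; -0.7 0 0 0 1; -0.7 0 0 0 1"

```text
t: 12.72
ee_pos: [0.4771, 0.0692, 0.117]
eef_rot: [0.098, 1.561, -2.59]
contact_force: [0.7, -0.0, -0.3]
opening: 0.0728
```

Call:
step_arm:
  motion: "-0.7 0 0 0 1; -0.7 0 0 0 1; -0.7 0 0 0 1; -0.7 0 0 0 1; -0.7 0 0 0 1; -0.7 0 0 0 0.8; -0.7 0 0 0 0"

```text
t: 13.3
ee_pos: [0.4771, 0.0693, 0.117]
eef_rot: [0.063, 1.561, -2.134]
contact_force: [-0.2, -0.6, -0.5]
opening: 0.0723
```

```bash
python3 - <<'E'
from h import *
st()
E
```

```text
t 13.3 pos [0.4771 0.0693 0.117 ] yaw -35.9 tilt [-0.0052 -0.0083] F [-0.2 -0.6 -0.5] T [-0.034  0.012  0.001] open 0.0723 q [ 0.04 -0.12  2.14 -0.01  1.13  0.67]
```

Call:
step_arm:
  motion: "-0.7 0 0 0 0.7; -0.5 0 0 0 0.6; 0 0 0 0 0; 0.3 0 0 0 0; 0.6 0 0 0 0; 1 0 0 0 0; 1 0 0 0 0; 1 0 0 0 0; 1 0 0 0 0"
  newtons: 50

```text
t: 14.05
ee_pos: [0.4769, 0.0694, 0.1171]
eef_rot: [0.005, 1.561, -2.095]
contact_force: [0.3, -0.4, -0.4]
opening: 0.0272
```

```bash
python3 - <<'E'
from h import *
st(); im,m=snap('wrist','w9')
E
```

```text
t 14.05 pos [0.4769 0.0694 0.1171] yaw -30.3 tilt [-0.0049 -0.0085] F [ 0.3 -0.4 -0.4] T [-0.035  0.047 -0.028] open 0.0272 q [ 0.04 -0.12  2.14 -0.01  1.13  0.57]
```

View pics/w9.png

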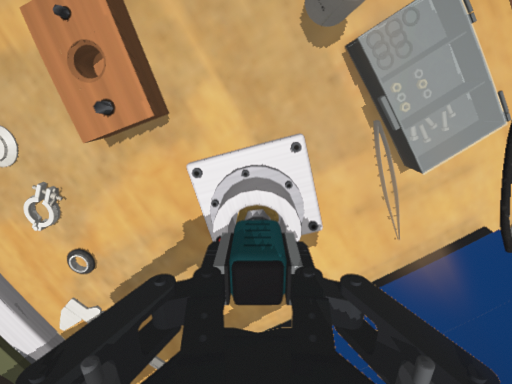

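Call:
step_arm:
  motion: "1 0 0 0 -0.4; 1 0 0 0 -0.8; 1 0 0 0 -0.8; 1 0 0 0 -0.8; 1 0 0 0 -0.8; 1 0 0 0 -0.6"

```text
t: 14.6
ee_pos: [0.4768, 0.0695, 0.1171]
eef_rot: [-0.012, 1.56, -2.463]
contact_force: [-0.6, 0.1, 0.1]
opening: 0.0272
```

```bash
python3 - <<'E'
from h import *
st()
E
```

```text
t 14.6 pos [0.4768 0.0695 0.1171] yaw -50.5 tilt [-0.0081 -0.0066] F [-0.6  0.1  0.1] T [-0.033  0.067  0.115] open 0.0272 q [ 0.04 -0.12  2.14 -0.01  1.13  0.92]
```

Call:
step_arm:
  motion: "1 0 0 0 -0.4; 1 0 0 0 -0.4; 1 0 0 0 -0.4"

```text
t: 14.85
ee_pos: [0.4767, 0.0695, 0.1171]
eef_rot: [-0.014, 1.56, -2.568]
contact_force: [0.2, 0.0, 1.5]
opening: 0.0277
```

```bash
python3 - <<'E'
from h import *
st()
E
```

```text
t 14.85 pos [0.4767 0.0695 0.1171] yaw -56.3 tilt [-0.0089 -0.0058] F [0.2 0.  1.5] T [ 0.081 -0.019  0.049] open 0.0277 q [ 0.04 -0.12  2.14 -0.01  1.13  1.02]
```

Call:
step_arm:
  motion: "1 0 0 0 -0.35; 1 0 0 0 -0.35; 1 0 0 0 -0.35"

```text
t: 15.1
ee_pos: [0.4767, 0.0695, 0.1171]
eef_rot: [-0.018, 1.56, -2.66]
contact_force: [0.0, -0.2, 0.6]
opening: 0.0275
```

```bash
python3 - <<'E'
from h import *
st()
E
```

```text
t 15.1 pos [0.4767 0.0695 0.1171] yaw -61.4 tilt [-0.0096 -0.005 ] F [ 0.  -0.2  0.6] T [0.04  0.072 0.057] open 0.0275 q [ 0.04 -0.12  2.14 -0.01  1.13  1.11]
```

Call:
step_arm:
  motion: "1 0 0 0 -0.35; 1 0 0 0 -0.35; 1 0 0 0 -0.35"

```text
t: 15.35
ee_pos: [0.4767, 0.0695, 0.1171]
eef_rot: [-0.014, 1.56, -2.744]
contact_force: [-0.4, 0.5, 0.0]
opening: 0.0273
```

```bash
python3 - <<'E'
from h import *
st()
E
```

```text
t 15.35 pos [0.4767 0.0695 0.1171] yaw -66.5 tilt [-0.0101 -0.0042] F [-0.4  0.5  0. ] T [-0.002  0.057  0.028] open 0.0273 q [ 0.04 -0.12  2.14 -0.    1.13  1.2 ]
```

Call:
step_arm:
  motion: "1 0 0 0 -0.35; 1 0 0 0 -0.35; 1 0 0 0 -0.35"

```text
t: 15.6
ee_pos: [0.4766, 0.0695, 0.1171]
eef_rot: [-0.012, 1.56, -2.832]
contact_force: [0.2, 0.6, -1.1]
opening: 0.0274
```

```bash
python3 - <<'E'
from h import *
st()
E
```

```text
t 15.6 pos [0.4766 0.0695 0.1171] yaw -71.5 tilt [-0.0106 -0.0034] F [ 0.2  0.6 -1.1] T [0.021 0.056 0.073] open 0.0274 q [ 0.03 -0.12  2.14 -0.    1.13  1.28]
```

Call:
step_arm:
  motion: "1 0 0 0 -0.35; 1 0 0 0 -0.35; 1 0 0 0 -0.35"

```text
t: 15.85
ee_pos: [0.4766, 0.0696, 0.1171]
eef_rot: [-0.011, 1.56, -2.919]
contact_force: [-0.2, -0.3, 1.4]
opening: 0.0279
```

```bash
python3 - <<'E'
from h import *
st()
E
```

```text
t 15.85 pos [0.4766 0.0696 0.1171] yaw -76.6 tilt [-0.011  -0.0025] F [-0.2 -0.3  1.4] T [-0.011  0.02   0.1  ] open 0.0279 q [ 0.03 -0.12  2.14 -0.    1.13  1.37]
```

Call:
step_arm:
  motion: "1 0 0 0 -0.3; 1 0 0 0 -0.3; 1 0 0 0 -0.3"

```text
t: 16.1
ee_pos: [0.4765, 0.0696, 0.1171]
eef_rot: [-0.008, 1.559, -2.992]
contact_force: [-0.5, 0.5, -0.1]
opening: 0.0275
```

```bash
python3 - <<'E'
from h import *
st(); im,m=snap('scene','s2'); cv2.imwrite('pics/s2a.png',cv2.resize(im[110:220,230:360,::-1],None,fx=6,fy=5,interpolation=cv2.INTER_CUBIC))
E
```

```text
t 16.1 pos [0.4765 0.0696 0.1171] yaw -81.0 tilt [-0.0114 -0.0017] F [-0.5  0.5 -0.1] T [0.046 0.107 0.102] open 0.0275 q [ 0.03 -0.12  2.14 -0.    1.13  1.45]
```

View pics/s2a.png

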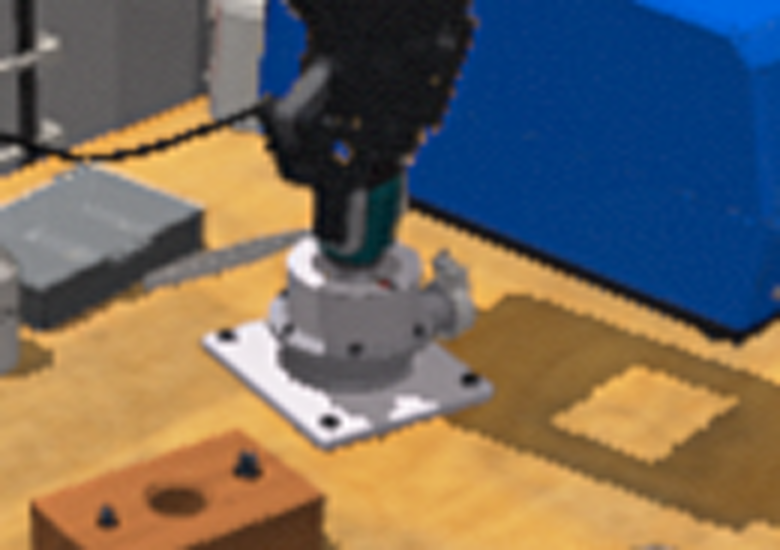

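The scene view shows the pin at (384,284) in the crop, nearly down. I'll continue in small steps.

Call:
step_arm:
  motion: "1 0 0 0 -0.3; 1 0 0 0 -0.3; 1 0 0 0 -0.3"

```text
t: 16.4
ee_pos: [0.4765, 0.0696, 0.1171]
eef_rot: [-0.008, 1.559, -3.067]
contact_force: [0.8, 0.2, 0.6]
opening: 0.027
```

```bash
python3 - <<'E'
from h import *
st()
E
```

```text
t 16.4 pos [0.4765 0.0696 0.1171] yaw -85.3 tilt [-0.0115 -0.0009] F [0.8 0.2 0.6] T [0.023 0.064 0.105] open 0.027 q [ 0.03 -0.12  2.14 -0.    1.13  1.52]
```

Call:
step_arm:
  motion: "1 0 0 0 -0.3; 1 0 0 0 -0.3; 1 0 0 0 -0.3"

```text
t: 16.65
ee_pos: [0.4765, 0.0696, 0.1171]
eef_rot: [-0.005, 1.559, -3.141]
contact_force: [-0.7, 1.4, 0.6]
opening: 0.0279
```

```bash
python3 - <<'E'
from h import *
st()
E
```

```text
t 16.65 pos [0.4765 0.0696 0.1171] yaw -89.7 tilt [-0.0116 -0.    ] F [-0.7  1.4  0.6] T [0.002 0.107 0.056] open 0.0279 q [ 0.03 -0.12  2.14  0.    1.13  1.6 ]
```

Call:
step_arm:
  motion: "1 0 0 0 -0.3; 1 0 0 0 -0.3; 1 0 0 0 -0.3"

```text
t: 16.9
ee_pos: [0.4765, 0.0696, 0.1171]
eef_rot: [-0.007, 1.559, 3.062]
contact_force: [0.8, 0.6, -0.3]
opening: 0.0273
```

```bash
python3 - <<'E'
from h import *
st()
E
```

```text
t 16.9 pos [0.4765 0.0696 0.1171] yaw -94.1 tilt [-0.0117  0.0009] F [ 0.8  0.6 -0.3] T [0.04  0.031 0.057] open 0.0273 q [ 0.03 -0.12  2.14  0.    1.13  1.68]
```

Call:
step_arm:
  motion: "1 0 0 0 -0.3; 1 0 0 0 -0.3; 1 0 0 0 -0.3"

```text
t: 17.15
ee_pos: [0.4765, 0.0697, 0.1171]
eef_rot: [-0.009, 1.559, 2.983]
contact_force: [-0.8, 1.0, 0.1]
opening: 0.0274
```

```bash
python3 - <<'E'
from h import *
st()
E
```

```text
t 17.15 pos [0.4765 0.0697 0.1171] yaw -98.6 tilt [-0.0117  0.0019] F [-0.8  1.   0.1] T [0.009 0.032 0.036] open 0.0274 q [ 0.03 -0.12  2.14  0.    1.13  1.75]
```

Call:
step_arm:
  motion: "1 0 0 0 -0.3; 1 0 0 0 -0.3; 1 0 0 0 -0.3"

```text
t: 17.4
ee_pos: [0.4764, 0.0697, 0.1171]
eef_rot: [-0.01, 1.559, 2.904]
contact_force: [-0.7, -0.0, 0.3]
opening: 0.0272
```

```bash
python3 - <<'E'
from h import *
st()
E
```

```text
t 17.4 pos [0.4764 0.0697 0.1171] yaw -103.0 tilt [-0.0116  0.0028] F [-0.7 -0.   0.3] T [0.037 0.04  0.112] open 0.0272 q [ 0.03 -0.12  2.14  0.    1.13  1.83]
```

Call:
step_arm:
  motion: "1 0 0 0 -0.3; 1 0 0 0 -0.3; 1 0 0 0 -0.3"

```text
t: 17.65
ee_pos: [0.4764, 0.0697, 0.1171]
eef_rot: [-0.013, 1.559, 2.825]
contact_force: [0.3, -0.1, -0.1]
opening: 0.0274
```

```bash
python3 - <<'E'
from h import *
st()
E
```

```text
t 17.65 pos [0.4764 0.0697 0.1171] yaw -107.4 tilt [-0.0114  0.0037] F [ 0.3 -0.1 -0.1] T [-0.011  0.008  0.046] open 0.0274 q [ 0.03 -0.12  2.14  0.    1.13  1.9 ]
```

Call:
step_arm:
  motion: "1 0 0 0 -0.3; 1 0 0 0 -0.3; 1 0 0 0 -0.3"

```text
t: 17.9
ee_pos: [0.4764, 0.0697, 0.1171]
eef_rot: [-0.014, 1.559, 2.746]
contact_force: [-0.2, -0.1, 0.3]
opening: 0.0275
```

```bash
python3 - <<'E'
from h import *
st()
E
```

```text
t 17.9 pos [0.4764 0.0697 0.1171] yaw -111.9 tilt [-0.0111  0.0046] F [-0.2 -0.1  0.3] T [-0.022  0.063  0.068] open 0.0275 q [ 0.03 -0.12  2.14  0.01  1.13  1.98]
```

Call:
step_arm:
  motion: "1 0 0 0 -0.3; 1 0 0 0 -0.3; 1 0 0 0 -0.3"

```text
t: 18.15
ee_pos: [0.4764, 0.0698, 0.1171]
eef_rot: [-0.015, 1.559, 2.668]
contact_force: [0.0, 0.5, 0.9]
opening: 0.0275
```

```bash
python3 - <<'E'
from h import *
st()
E
```

```text
t 18.15 pos [0.4764 0.0698 0.1171] yaw -116.3 tilt [-0.0109  0.0056] F [0.  0.5 0.9] T [0.089 0.078 0.243] open 0.0275 q [ 0.03 -0.12  2.14  0.01  1.13  2.06]
```

```bash
python3 - <<'E'
from h import *
for i in range(1):
    im,m=snap('scene','s3'); cv2.imwrite('pics/s3a.png',cv2.resize(im[140:200,260:330,::-1],None,fx=10,fy=10,interpolation=cv2.INTER_CUBIC)); st()
E
```

```text
t 18.2 pos [0.4764 0.0698 0.1171] yaw -116.3 tilt [-0.0109  0.0056] F [-1.2  0.6 -0.4] T [0.066 0.06  0.29 ] open 0.0272 q [ 0.03 -0.12  2.14  0.01  1.13  2.06]
```

View pics/s3a.png

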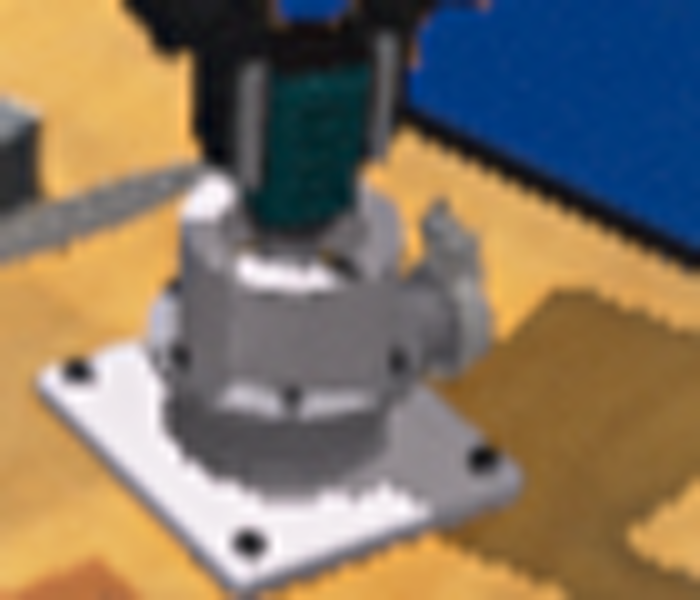

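The torque rose from the 0.06 drag to 0.29 N·m and the pin has gone down out of sight. The valve is firm on its seat, so I stop turning here. I'll unload the twist slightly and draw the driver out.

Call:
step_arm:
  motion: "1 0 0 0 0.35; 1 0 0 0 0"

```text
t: 18.37
ee_pos: [0.4764, 0.0698, 0.1171]
eef_rot: [-0.02, 1.559, 2.691]
contact_force: [-0.6, 0.6, 0.3]
opening: 0.0273
```

```bash
python3 - <<'E'
from h import *
st()
E
```

```text
t 18.37 pos [0.4764 0.0698 0.1171] yaw -114.7 tilt [-0.011   0.0053] F [-0.6  0.6  0.3] T [-0.046  0.032 -0.015] open 0.0273 q [ 0.03 -0.12  2.14  0.01  1.13  2.03]
```

Call:
step_arm:
  motion: "1 0 0 0.2 0; 1 0 0 0.3 0; 1 0 0 0.3 0; 1 0 0 0 0"

```text
t: 18.7
ee_pos: [0.4759, 0.0698, 0.1408]
eef_rot: [-0.016, 1.558, 2.694]
contact_force: [0.5, -0.1, -1.4]
opening: 0.0274
```

```bash
python3 - <<'E'
from h import *
st()
E
```

```text
t 18.7 pos [0.4759 0.0698 0.1408] yaw -114.8 tilt [-0.0114  0.0055] F [ 0.5 -0.1 -1.4] T [ 0.031 -0.007 -0.017] open 0.0274 q [ 0.03 -0.15  2.12  0.01  1.18  2.03]
```

Call:
step_arm:
  motion: "1 0 0 0.5 0; 1 0 0 0.6 0; 1 0 0 0.6 0; 1 0 0 0.2 0; 1 0 0.1 0 0.5; 1 -0.05 0.3 0 1; 1 -0.1 0.4 0.1 1; 1 -0.1 0.4 0.05 1; 1 -0.1 0.4 0.05 1; 1 -0.1 0.4 0.05 1; 1 -0.1 0.4 0.05 1; 1 -0.1 0.4 0 1"

```text
t: 19.7
ee_pos: [0.4528, 0.1542, 0.2142]
eef_rot: [0.207, 1.553, -2.747]
contact_force: [0.2, -0.0, -0.8]
opening: 0.0276
```

Call:
step_arm:
  motion: "1 -0.15 0.4 0.05 1; 1 -0.15 0.4 0.05 1; 1 -0.15 0.4 0.05 1; 1 -0.15 0.4 0.05 1; 1 -0.1 0.3 0 1; 1 0 0 0 1; 1 0 0 0 1; 1 0 0 0 1; 1 0 0 0 1; 1 0 0 0 1; 1 0 0 0 0"

```text
t: 20.62
ee_pos: [0.4255, 0.2153, 0.2192]
eef_rot: [-0.002, 1.544, -2.11]
contact_force: [1.3, 0.2, -2.1]
opening: 0.0272
```

```bash
python3 - <<'E'
from h import *
x,R=st(); print('tip',x['ee_pos']+R[:,0]*.0749); im,m=snap('wrist','w10')
E
```

```text
t 20.62 pos [0.4255 0.2153 0.2192] yaw -30.7 tilt [-0.0137 -0.0229] F [ 1.3  0.2 -2.1] T [-0.001 -0.003 -0.028] open 0.0272 q [ 0.36 -0.23  2.05 -0.02  1.34  0.91]
tip [0.42449717 0.21359261 0.14430452]
```

View pics/w10.png

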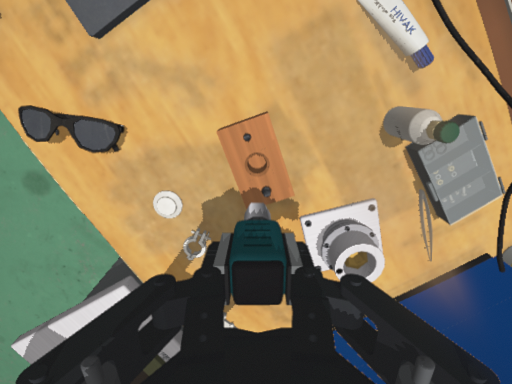

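Call:
step_arm:
  motion: "1 0.1 0.2 -0.4 0; 1 0.1 0.2 -0.5 0; 1 0 0 -0.5 0; 1 0 0 -0.4 0; 1 0 0 0 0"

```text
t: 21.08
ee_pos: [0.4322, 0.2288, 0.1614]
eef_rot: [0.03, 1.546, -2.09]
contact_force: [-1.0, 0.4, -2.1]
opening: 0.0274
```

```bash
python3 - <<'E'
from h import *
im,m=load('w10'); print('hole est',onz(m,257.3,163,.036))
x,R=st(); print('tip',x['ee_pos']+R[:,0]*.0749); im,m=snap('wrist','w11'); cv2.imwrite('pics/w11a.png',cv2.resize(im[120:300,190:330,::-1],None,fx=4,fy=3.3,interpolation=cv2.INTER_CUBIC))
E
```

```text
hole est [0.43056825 0.22600698 0.036     ]
t 21.08 pos [0.4322 0.2288 0.1614] yaw -31.5 tilt [-0.0123 -0.0215] F [-1.   0.4 -2.1] T [-0.05   0.047 -0.037] open 0.0274 q [ 0.38 -0.15  2.08 -0.02  1.22  0.94]
tip [0.43124808 0.22718655 0.08656123]
```

View pics/w11a.png

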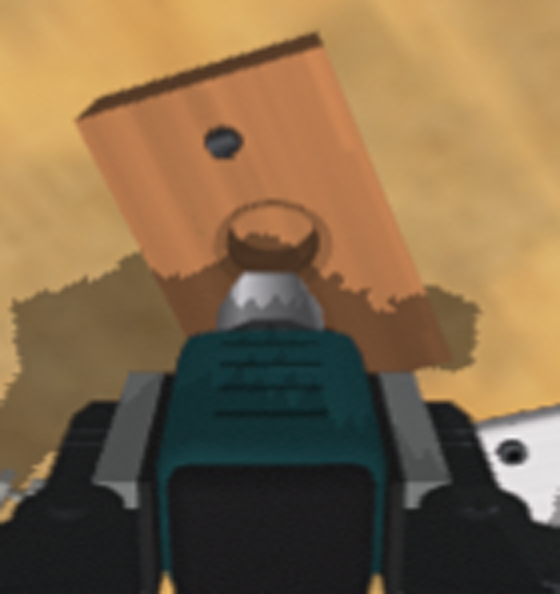

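The hole at (273,235) lines up with the tip at (270,290) laterally. Lowering.

Call:
step_arm:
  motion: "1 -0.03 -0.05 -0.5 0; 1 0 0 -0.5 0; 1 0 0 -0.4 0; 1 0 0 -0.2 0; 1 0 0 0 0"

```text
t: 21.55
ee_pos: [0.4336, 0.2287, 0.1149]
eef_rot: [0.198, 1.55, -1.926]
contact_force: [-1.0, -1.0, -1.5]
opening: 0.0274
```

```bash
python3 - <<'E'
from h import *
x,R=st(); print('tip',x['ee_pos']+R[:,0]*.0749)
E
```

```text
t 21.55 pos [0.4336 0.2287 0.1149] yaw -31.7 tilt [-0.0071 -0.0192] F [-1.  -1.  -1.5] T [-0.044 -0.003 -0.016] open 0.0274 q [ 0.38 -0.09  2.12 -0.02  1.13  0.94]
tip [0.43309978 0.22725801 0.04000172]
```

Tip is at 40 mm, and x has drifted about +2.5 mm. I'll correct that while lowering.

Call:
step_arm:
  motion: "1 -0.1 -0.05 -0.1 0; 1 0 0 -0.15 0; 1 0 0 -0.1 0"

```text
t: 21.8
ee_pos: [0.4316, 0.2272, 0.106]
eef_rot: [0.306, 1.551, -1.818]
contact_force: [-1.2, -2.9, 0.4]
opening: 0.0275
```

Call:
step_arm:
  motion: "1 0 0 -0.2 0; 1 0 0 -0.2 0; 1 0 0 -0.1 0"

```text
t: 22.05
ee_pos: [0.4316, 0.2268, 0.0909]
eef_rot: [0.325, 1.55, -1.8]
contact_force: [-0.9, -0.5, -0.1]
opening: 0.0273
```

```bash
python3 - <<'E'
from h import *
x,R=st(); print('tip',x['ee_pos']+R[:,0]*.0749)
E
```

```text
t 22.05 pos [0.4316 0.2268 0.0909] yaw -31.7 tilt [-0.0048 -0.0204] F [-0.9 -0.5 -0.1] T [-0.203  0.117  0.003] open 0.0273 q [ 0.38 -0.06  2.14 -0.02  1.08  0.95]
tip [0.43123507 0.22526029 0.01602967]
```

Call:
step_arm:
  motion: "1 0 0 -0.12 0; 1 0 0 -0.08 0; 1 0 0 -0.04 0"

```text
t: 22.3
ee_pos: [0.4317, 0.2269, 0.083]
eef_rot: [0.305, 1.55, -1.82]
contact_force: [-5.5, -2.5, 13.5]
opening: 0.0274
```

```bash
python3 - <<'E'
from h import *
x,R=st()
E
```

```text
t 22.3 pos [0.4317 0.2269 0.083 ] yaw -31.7 tilt [-0.0052 -0.0203] F [-5.5 -2.5 13.5] T [-0.622  1.226  0.013] open 0.0274 q [ 0.38 -0.05  2.14 -0.02  1.06  0.95]
```

It's resting on the hole's floor, at the same TCP z of 0.083 as when taken. I'll ease off and release.

Call:
step_arm:
  motion: "1 -0.02 -0.02 0.03 0; 0.4 0 0 0 0; 0 0 0 0 0; -0.5 0 0 0 0; -1 0 0 0 0; -1 0 0 0 0; -1 0 0 0 0; -1 0 0 0 0"

```text
t: 22.97
ee_pos: [0.4335, 0.228, 0.0854]
eef_rot: [0.625, 1.555, -1.5]
contact_force: [-0.0, -1.0, 0.0]
opening: 0.0852
```

Call:
step_arm:
  motion: "-1 0 0 0.3 0; -1 0 0 0.5 0; -1 0 0 0.7 0; -1 0 0 0.7 0; -1 0 0 0.7 0; -1 0 0 0.4 0; -1 0 0 0 0"

```text
t: 23.55
ee_pos: [0.4319, 0.2275, 0.1909]
eef_rot: [0.513, 1.554, -1.613]
contact_force: [0.5, -0.5, 0.6]
opening: 0.0853
```

```bash
python3 - <<'E'
from h import *
st(); im,m=snap('wrist','w12'); im,m=snap('scene','s4');cv2.imwrite('pics/s4a.png',cv2.resize(im[130:330,200:350,::-1],None,fx=4,fy=3,interpolation=cv2.INTER_CUBIC))
E
```

```text
t 23.55 pos [0.4319 0.2275 0.1909] yaw -31.8 tilt [-0.0007 -0.0163] F [ 0.5 -0.5  0.6] T [-0.035  0.04   0.034] open 0.0853 q [ 0.38 -0.19  2.07 -0.02  1.27  0.94]
```

View pics/w12.png

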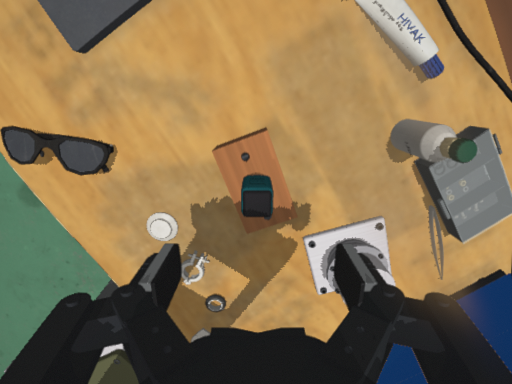

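View pics/s4a.png

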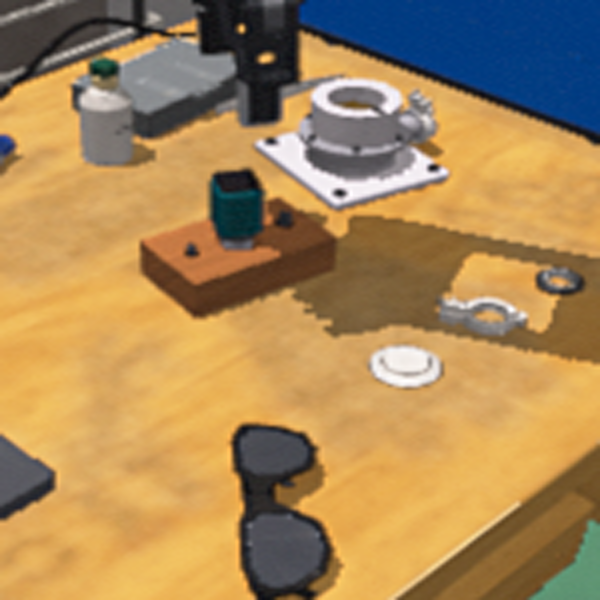

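The driver stands upright in its stand and the bystanders look unmoved. Now a closer look at the pin.

```bash
python3 - <<'E'
from h import *
a,m=load('scene0'); b,_=load('s4'); 
c=[cv2.resize(i[145:185,265:315,::-1],None,fx=8,fy=8,interpolation=cv2.INTER_CUBIC) for i in (a,b)]
cv2.imwrite('pics/pin.png',np.hstack(c)[:, :800])
d=np.abs(a.astype(int)-b).max(2)>40
n,l,s,cc=cv2.connectedComponentsWithStats(d.astype(np.uint8)); print([x.tolist() for x in s[1:] if x[4]>25])
E
```

```text
[[222, 0, 212, 173, 10788], [432, 0, 17, 17, 183], [448, 0, 64, 58, 2317], [442, 60, 9, 10, 66], [435, 60, 63, 39, 570], [465, 63, 13, 5, 33], [404, 90, 104, 112, 6303], [467, 179, 15, 10, 51], [264, 188, 19, 27, 203], [273, 202, 124, 53, 2914], [414, 206, 53, 31, 1019], [388, 247, 72, 30, 673], [472, 286, 40, 36, 586], [469, 303, 43, 46, 1115]]
```

View pics/pin.png

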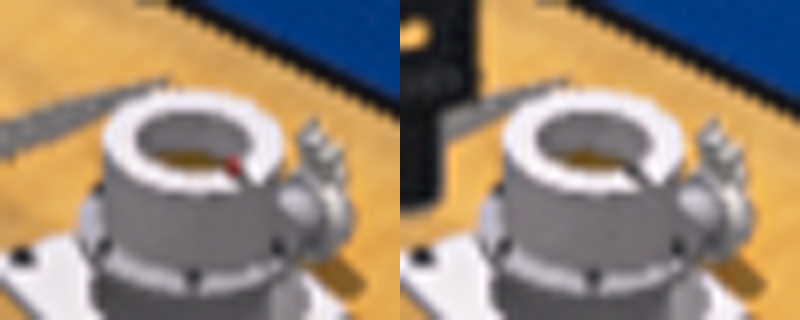

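Call:
step_arm:
  motion: "-1 -0.1 -0.4 0 -0.8; -1 -0.1 -0.6 0 -1; -1 -0.1 -0.6 0 -1; -1 -0.1 -0.6 0 -1; -1 -0.1 -0.6 0 -1; -1 -0.1 -0.6 0 -1; -1 -0.1 -0.6 0 -1; -1 0 -0.6 0 -1; -1 0 -0.4 0 -1; -1 0 0 0 0"

```text
t: 24.48
ee_pos: [0.3998, 0.0704, 0.1729]
eef_rot: [-0.073, 1.53, -2.934]
contact_force: [-0.1, 0.8, -0.5]
opening: 0.0852
```

```bash
python3 - <<'E'
from h import *
st(); im,m=snap('wrist','w13')
P=proj(m,(.4748,.0704,.074)); print(P); u,v=map(int,P); u0,v0=max(u-60,0),max(v-50,0)
cv2.imwrite('pics/w13a.png',cv2.resize(im[v0:v0+100,u0:u0+120,::-1],None,fx=6,fy=6,interpolation=cv2.INTER_CUBIC))
E
```

```text
t 24.48 pos [0.3998 0.0704 0.1729] yaw -73.9 tilt [-0.0396 -0.0083] F [-0.1  0.8 -0.5] T [-0.019 -0.048 -0.012] open 0.0852 q [ 0.05 -0.36  2.23 -0.01  1.31  1.34]
(np.float64(285.65720316062306), np.float64(109.57624546301064))
```

View pics/w13a.png

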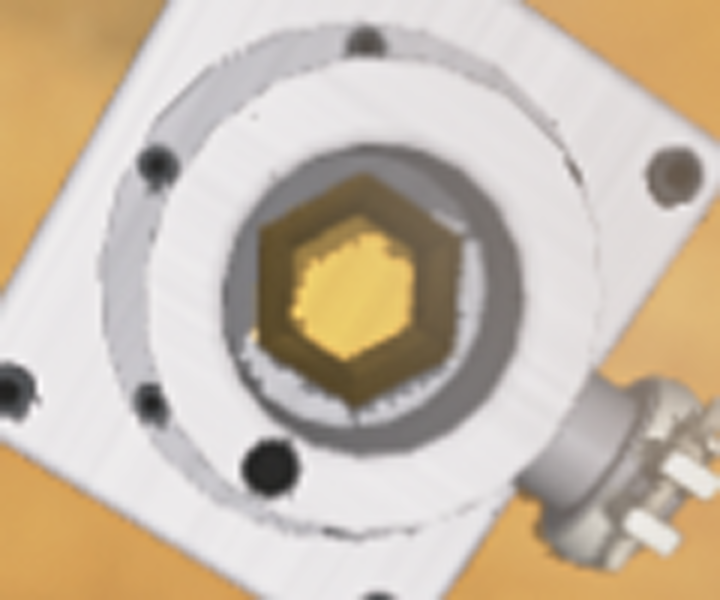

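The bore view shows the pin's place at (270,467) dark, with no red standing above the rim. The driver is in its stand and the arm is clear, so I'm handing in.

```bash
python3 - <<'E'
from h import *
st(); print(r.job_done())
E
```

```text
t 24.53 pos [0.3996 0.071  0.1726] yaw -73.7 tilt [-0.0402 -0.0079] F [ 0.8 -0.  -0.5] T [-0.02   0.056 -0.009] open 0.0849 q [ 0.05 -0.36  2.24 -0.01  1.31  1.34]
the job is handed in; nothing more can be done
None
```

The valve is shut and the driver is back upright in its stand. The job was handed in at about 24.5 s of the 72 s, and hand-in gives no verdict.

**Feeling for the socket:** the readings peaked at about 8 N, touching the chamfer. After easing about 3 mm towards -x, the driver dropped home freely, with about 4 N on the socket floor.

**Turning:** I turned it in two grasps of about 95° and 86°. The torque stayed around the 0.06 N·m drag, then rose to 0.24–0.29 N·m at the stop, below the 0.45 limit, so I stopped there.

**Putting the driver back:** it is on its hole's floor at the same height as when taken, with about 13 N down there before release.

**Last checks:**
- **Pin:** no red shows above the rim in the scene or wrist view. The pin's place looks plain dark, so I can't tell exactly flush from a fraction of a millimetre below.
- **Nut angle:** it looks about 172° round (3.0 rad) in the pictures, against about 181° turned at the gripper. Play of the driver in the socket roughly explains the difference.
- **Bystanders:** the glasses, flange and bottle look unmoved in the scene view, and the arm is touching nothing.
- **Tool tilt:** it drifted up to about 2.3° by the end. It was about 1.2° when I released the driver.

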